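# Refit the gas ring's knob and hold it pressed

## Robot

A 7-joint arm with a two-finger parallel gripper is mounted at the origin on a cart in front of the work surface, level with it; the furniture and walls round the work are solid. World frame = base frame: x ahead of the robot, y to its left, z up, the work surface at z = 0. Lengths are in mm, angles in rad, forces in N, time in s.
With the tool pointing down it reaches from about 400 to 875 mm from the base axis. Payload 4.4 kg.
Tool frame: the origin (TCP) lies on the centre line of the jaws, within the pads' length; the fingertips stand 25 mm ahead of it and the grasp point (between the pads) lies 6 mm ahead of it (ctrl.finger_overhang is the distance from the TCP to the fingertips, in mm); z points along the fingers, y is the line along which they close (so a half turn about z gives the same grasp; the last joint's range is limited). The gripper opens to 85 mm and grips with 20 to 120 N. Pads are 22 mm wide; open, the fingers measure 114 mm over their backs; the gripper's body (76 mm by 85 mm) begins 54 mm behind the grasp point. The pads swing forward as they close: fully open they stand 13 mm farther back than shut.
Start: joints at [1.106, 0.628, 0.038, 1.517, -0.027, 0.996, -0.02], TCP at [252.43, -598.996, 256.313] pointing down, gripper open.
Joint ranges: [-3.06, 3.06], [-0.37, 2.12], [-1.25, 1.32], [0.18, 2.47], [-1.1, 4.24], [0.23, 1.98], [-2.94, 2.94]. Speed limits (rad/s): [2.57, 2.57, 3.14, 3.14, 3.14, 3.14, 3.14].

## Interface

Orientations are given as [roll, pitch, yaw] about the fixed x, y, z axes, in that order (R = Rz(yaw) Ry(pitch) Rx(roll)).
In Python, from cell import ctrl gives the robot as it stands. The module is installed in compiled form; this text tells all that it offers.
- The arm moves only by the tool play_rows, never from a script. Its argument "targets" is a list of rows, each a list of 5 numbers: the closure, from 0 (fully open) to 1 (shut), then the shift along the tool's x, y, z in cm, then the turn about the tool's z in degrees. In form: [[gripper, dx, dy, dz, spin], ...]. A call has 1 to 10 rows; each row is the pose to reach, as a shift and turn from the pose commanded when the call began, along the tool's axes at that moment; what a row does not reach only later rows make up. A row lasts 1/10 s, in which the tool goes at most 50 mm and 8.59 degrees, less where a joint would pass 70% of its speed; a pose out of reach is approached as far as the arm can. A call with a gripper value outside its range is refused whole. The fingers move at their own pace and stop on an object; the grip force is fixed at half the most. Time passes only in rows, so rows that repeat a pose let the fingers close. It gives the time, the measured TCP pose, the force, the opening and the grip force at its end, in the units of the state.
- ctrl.read_state(): the state, without advancing time (a new reading comes with each control period).
- ctrl.get_image(name): name is "scene" or "side" or "wrist"; returns (picture, depth): 420x560x3 uint8, red, green, blue; 420x560 float32, mm along the optical axis (not along the pixel's ray), 0 where there is no reading.
- ctrl.calibration(name): a dict with "vfov" (degrees; the focal length in pixels is half the picture's height over the tangent of half this angle, whatever the lens; pixels are square), "cx", "cy" (the principal point, pixels), "k1" (the pictures are not rectified: a ray, as slopes to the right and down, at radius r is drawn at 1 + k1 r^2 times it, then the intrinsics apply), "extrinsics" (4x4, takes a point from camera to world coordinates); the wrist camera has in their place "mount" (4x4, takes a point from camera to tool coordinates, whose origin is the TCP and whose axes are the flange's). Camera axes: x right, y down, z forward; pixel columns grow to the right and rows downward; lengths in mm; the calibration is good to about 2 mm. A picture is of the moment at which its call begins: read the wrist's pose just before it. calibration takes no time and is no camera call.
- ctrl.finish_job(): hands the job in; it is judged then, once.
Trained networks look in the newest picture that a camera, given by its name, has taken for a name from the list of things; names that differ only in an ending like _2 or _b are one class to them, and where a whole thing is asked for, a point or a joint stands for the part that bears it (a point fixed in the world has none). Each returns a list of dicts, best first, with "confidence" (0 to 1); they miss things now and then, are a little off and sometimes report something else, mostly with a low value. They report only what shows in the picture. A call takes as long as a camera call. They do not tell look-alikes from the thing itself.
- ctrl.search_frame(camera, name): "bbox" ([left, top, right, bottom] in pixels, round what is visible of it).
- ctrl.trace(camera, name): "pixels" (420x560 bool, what is visible of it) and "bbox" ([left, top, right, bottom] in pixels, round what is visible of it).
The state is a dict: "clock": time; "qpos": joint angles; "qd": joint speeds; "tau": joint torques, N m; "eef_pos": TCP position; "tool_rot": TCP orientation; "force": force on the tool from outside, world axes, zero at the start; "torque": the same for the moment, N m; "width": finger opening in mm; "gripper_force": force on a finger pad.
Only numpy, scipy, OpenCV 4.12 (cv2) and the standard library are available. Lean on these libraries where they do the work, as an engineer would, in place of code of your own. Each camera call takes 0.05 s, during which the arm holds its last target. There are 200 camera calls.

## Task

The valve knob has come off the portable gas ring. Take the knob out of the bits tray, turn it so that the flat in its bore matches the flat of the D-shaped valve spindle, push it fully home on the spindle, then press knob and spindle down against the spring (well down, close to the stop) and keep it pressed, as one does for the flame-failure valve: finish while still holding the knob down. Leave the matchbox, the tea light and the jam jar where they are.

Things in the scene. Friction and masses are not known exactly. Their poses are not given: they have to be found in the camera images.
- knob_centre (a point): centre of the loose black plastic knob, half-way up on its bore axis. It stands upright, bore down, in any one of the tray's compartments. Tear-drop seen from above: 50 mm long, 24 wide, 36 high, 50 g; gripped by two upright flats at y = +-12 mm (x = -10 to +8). x points to its nose at +28 mm (a white line on top runs to it); the other end is round, at x = -22. z up.
- knob_mouth (a point): mouth of the knob's bore, centre of its underside, 18 mm below knob_centre; same axes. The bore is blind, 18 mm deep, so its roof lies at knob_centre. It is D-shaped: radius 6.8 mm, the flat 3.8 mm from the axis on the nose (+x) side.
- spindle_tip (a point): centre of the top end of the bare, upright brass valve spindle, 80 mm above the worktop when not pressed. D-shaped: radius 6 mm, one flat 3 mm from the axis; +x is the way the flat faces (roughly to the robot, up to 1.2 rad either way), z up. The top 2 mm are chamfered. With the knob fully home, its nose on the flat's side, knob_centre and spindle_tip coincide.
- spindle_foot (a point): where the spindle leaves the control strip, 30 mm below spindle_tip at rest. A collar 20 mm wide and 3 mm high surrounds it. The spindle turns only against stiff friction (0.12 N m). A knob fully home stands with its underside 12 mm above the strip before pressing.
- spindle_press (a joint): how far the spindle is pushed down, m: 0 at rest (spring up), 0.007 at the stop. The spring pushes back with 3.9 N at the start and 8.5 N at the stop and returns the spindle when it is let go.
- gas_ring: portable steel gas ring, fixed on the worktop: 260 mm (x) by 220 mm (y), top at 50 mm. Origin under its centre at worktop height; x away from the robot at yaw 0. The spindle stands at x = -95 mm, y = 0 of it, 35 mm from the front edge; a burner with a pan support up to 83 mm high and 154 mm across is centred at x = +40 mm; a low igniter button (6 mm high) at x = -95, y = -75 mm.
- tray: grey open tray, fixed: 112 mm (x) by 312 mm (y), 30 mm high, walls, floor and dividers 4 mm. Origin at the centre of its underside. Three compartments in a row along y, about 104 mm (x) by 99 mm (y), centred at y = -103, 0 and +103 mm; one holds the knob, one a matchbox, one a tea light.
- matchbox: small matchbox 36 x 53 x 15 mm lying in a compartment of the tray; to be left alone. Origin under its centre.
- tea_light: round tea light in a metal cup, 38 mm wide, 15 mm high, in a compartment of the tray; to be left alone. Origin under its centre.
- jam_jar: jam jar with a lid, 65 mm wide, 85 mm high, standing behind the work; to be left alone. Origin under its centre.
Things that resemble listed ones, but are neither listed nor needed, are in the scene too. Several things look just like the part that bears knob_centre: the one meant starts farthest to the robot's left.

How it is judged (in metres and radians):
On the way, in this order (a step that is already met when the one before it is completed fails the run):
1. the knob is lifted clear of the tray (z of knob_centre in the frame of tray above 0.06 m and contact force between knob and the fingers above 0.5 N), for 0.2 s.
2. the knob is fully home on the spindle (distance between knob_centre and spindle_tip below 0.003 m), for 0.2 s.
At the end, for the whole second after the job is handed in: The knob sits fully home on the spindle (centre within 3 mm of the spindle's tip, axis within 0.08 rad, flats matched), the spindle is pressed down by more than 4 of its 7 mm, the knob is still, and the robot's fingers are still on it (distance between knob_centre and spindle_tip below 0.003 m and angle between the z axis of knob_centre and the z axis of spindle_tip, either way round below 0.08 rad and angle between the x axis of knob_centre and the x axis of spindle_tip, either way round below 0.3 rad and value of joint spindle_press above 0.004 m and linear speed of knob below 0.02 m/s and contact force between knob and the fingers above 1 N); the arm keeps its last pose, push and grip.
It fails at once if the matchbox is pushed away by more than 30 mm (distance of matchbox from where it was at the start of the episode above 0.03 m).
It fails at once if the tea light is pushed away by more than 30 mm (distance of tea_light from where it was at the start of the episode above 0.03 m).
It fails at once if the jam jar is pushed away by more than 30 mm (distance of jam_jar from where it was at the start of the episode above 0.03 m).
It also fails if it takes over 48 s, if anything falls off the work surface, if the arm or the gripper's body presses on something with over 40 N, if the wrist force passes 120 N, or if a joint passes its speed limit or range.

## Working session

There is one attempt and no reset: what is moved stays moved. The work goes in short steps, Python scripts to look and compute and a tool call to move; the robot and the scene stay as the last step left them, time stands still between calls to the robot, and variables do not carry over. Pictures are saved under pics/ and viewed, at most 10 in all, crops included, and the job is handed in when it is done.

Besides the shell and the picture viewer there is one more tool, called after ">>>" by a JSON object that holds its "fn" and its "kwargs", one argument or row to a line. play_rows: Moves the arm, as the interface text tells. Its arguments: {"type":"object","properties":{"targets":{"type":"array"}},"required":["targets"]}

```bash
mkdir -p pics; cat > h.py <<'E'
import numpy as np, cv2
from cell import ctrl
from scipy.spatial.transform import Rotation as R
def tool():
    s=ctrl.read_state(); T=np.eye(4); T[:3,:3]=R.from_euler('xyz',s['tool_rot']).as_matrix(); T[:3,3]=s['eef_pos']; return T
def grab(n):
    c=ctrl.calibration(n); T=tool()@np.array(c['mount']) if n=='wrist' else np.array(c['extrinsics'])
    im,d=ctrl.get_image(n); return im,d,c,T
def rays(c,uv):
    f=210/np.tan(np.radians(c['vfov']/2)); p=(np.asarray(uv,float).reshape(-1,2)-[c['cx'],c['cy']])/f
    q=p.copy()
    for _ in range(20): q=p/(1+c['k1']*(q**2).sum(1,keepdims=True))
    return np.c_[q,np.ones(len(q))]
def pts(c,T,d,uv):
    uv=np.asarray(uv).reshape(-1,2).astype(int); z=d[uv[:,1],uv[:,0]]
    P=rays(c,uv)*z[:,None]; P=P[z>0]; return P@T[:3,:3].T+T[:3,3]
def onplane(c,T,uv,z):
    r=rays(c,uv)@T[:3,:3].T; return T[:3,3]+r*((z-T[2,3])/r[:,2])[:,None]
def save(n,im): cv2.imwrite('pics/'+n,im[:,:,::-1])
E
python3 - <<'E'
from h import *
for n in ['scene','side']:
    im,d,c,T=grab(n); save(n+'0.png',im); print(n,T[:3,3].round(),T[:3,2].round(2),c['vfov'],c['k1'])
    for k in ['knob_centre','spindle_tip','gas_ring','tray','matchbox','tea_light','jam_jar']:
        for r in ctrl.trace(n,k)[:4]:
            v,u=np.nonzero(r['pixels']); P=pts(c,T,d,np.c_[u,v])
            print(k,round(r['confidence'],2),np.round(r['bbox']), np.median(P,0).round() if len(P) else None, P[:,2].max().round() if len(P) else None)
print(ctrl.read_state())
E
```

```text
scene [-139.  448.  419.] [ 0.77 -0.49 -0.4 ] 55.233284661625405 0.019768588887135417
knob_centre 0.94 [158. 263. 169. 296.] [427. 311.  34.] 43.0
knob_centre 0.76 [318. 229. 341. 253.] [402. -21.  24.] 38.0
knob_centre 0.71 [388. 223. 400. 247.] [ 352. -149.   27.] 38.0
gas_ring 0.89 [286. 160. 420. 225.] [ 516. -184.   51.] 85.0
tray 0.89 [118. 224. 298. 320.] [454. 236.  13.] 39.0
matchbox 0.61 [196. 254. 236. 274.] [444. 209.  20.] 31.0
tea_light 0.48 [251. 238. 269. 255.] [468. 104.  13.] 20.0
jam_jar 0.7 [231. 174. 265. 212.] [620.  46.  55.] 88.0
side [   8.  632. 1196.] [ 0.39 -0.43 -0.81] 44.58913824088884 -0.15941124772162402
knob_centre 0.53 [330. 232. 341. 250.] [406. -19.  33.] 42.0
knob_centre 0.49 [372. 207. 382. 228.] [ 359. -152.   34.] 43.0
knob_centre 0.48 [236. 305. 245. 326.] [434. 312.  40.] 49.0
gas_ring 0.65 [285. 126. 390. 219.] [ 547. -196.   52.] 89.0
tray 0.93 [234. 239. 315. 343.] [452. 178.   7.] 39.0
matchbox 0.58 [254. 273. 279. 301.] [450. 206.  20.] 29.0
tea_light 0.5 [278. 254. 298. 264.] [467. 102.  13.] 26.0
jam_jar 0.63 [246. 184. 271. 219.] [631.  46.  81.] 92.0
{'clock': 0.8, 'qpos': array([ 1.10621374,  0.62836999,  0.03847579,  1.51739989, -0.02698328,
        0.99632177, -0.02003897]), 'qd': array([-0.00024496, -0.00015811, -0.00141919,  0.00048669,  0.00206357,
       -0.00096475, -0.00074993]), 'tau': array([-1.15259886e-04, -5.63214934e+01,  1.22526448e+00, -1.93776959e+01,
        1.08331646e-02,  1.39760115e-03,  1.03594547e-05]), 'eef_pos': array([ 252.4289708 , -598.99148307,  256.33248453]), 'tool_rot': array([ 3.14157482e+00, -3.82503437e-05,  3.98747284e-01]), 'force': array([-0.47698634,  0.02595205, -0.04225742]), 'torque': array([ 0.02463331, -0.01272125, -0.01758087]), 'gripper_force': 0.0, 'width': 85.55118068443838}
```

```bash
python3 - <<'E'
import cv2,numpy as np
a=cv2.imread('pics/scene0.png')[150:330,110:430]; b=cv2.imread('pics/side0.png')[110:350,220:420]
a=cv2.resize(a,None,fx=1.4,fy=1.4,interpolation=3);b=cv2.resize(b,None,fx=1.7,fy=1.7,interpolation=3)
H=600;o=np.zeros((H,a.shape[1]+b.shape[1],3),np.uint8);o[:a.shape[0],:a.shape[1]]=a;o[:b.shape[0],a.shape[1]:]=b
k=cv2.imread('pics/scene0.png')[250:310,140:200];k=cv2.resize(k,(300,300),interpolation=3);o[290:590,20:320]=k
print(o.shape);cv2.imwrite('pics/c1.png',o[:, :800])
E
```

```text
(600, 788, 3)
```

View pics/c1.png

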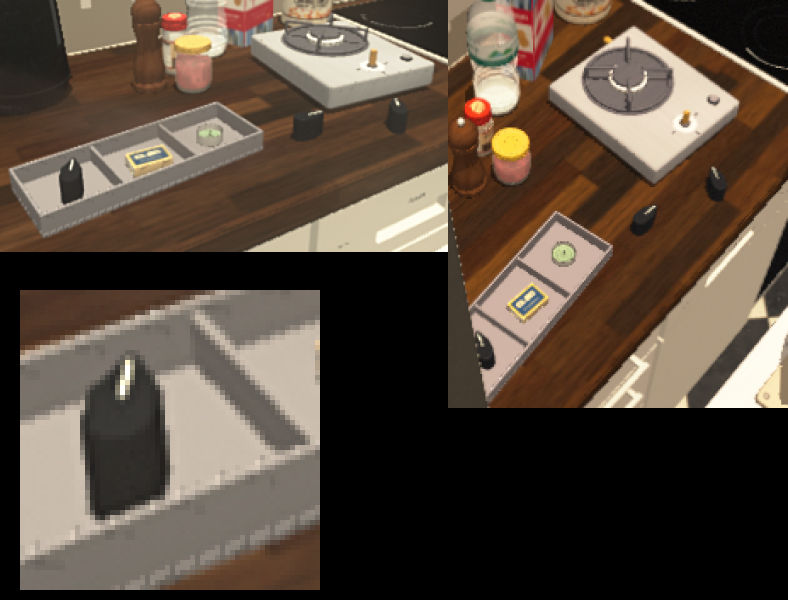

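```bash
cat >> h.py <<'E'
def go(x,y,z,yaw=None):
    T=tool(); d=T[:3,:3].T@(np.array([x,y,z])-T[:3,3])/10
    w=R.from_matrix(T[:3,:3]).as_euler('xyz')[2]
    # spin about tool z (down): world yaw decreases
    s=0 if yaw is None else -np.degrees((yaw-w+np.pi/2)%np.pi-np.pi/2)
    print('MOVE cm',d.round(2),'spin',round(s,1),'yaw now',w.round(3))
E
python3 - <<'E'
from h import *
c=ctrl.calibration('wrist');print(np.round(c['mount'],2),c['vfov'],c['k1'])
im,d,c,T=grab('side')
for uv in [(226,320),(229,340),(221,250),(223,280)]: print(uv,pts(c,T,d,[uv]).round())
uv=[(u,v) for v in range(120,240) for u in range(290,400)]
P=pts(c,T,d,uv); m=(P[:,2]>60)&(P[:,2]<100)&(P[:,0]<500);print(np.median(P[m],0),P[m].min(0),P[m].max(0),m.sum())
print(onplane(c,T,[(359,176)],80))
go(460,-200,256); go(430,311,200)
E
```

```text
[[  -0.     -0.95   -0.3    75.19]
 [   1.     -0.     -0.      0.46]
 [  -0.     -0.3     0.95 -117.12]
 [   0.      0.      0.      1.  ]] 60.26453958111214 -0.07228942669745303
(226, 320) [[243. 481. 589.]]
(229, 340) [[242. 484. 528.]]
(221, 250) [[242. 467. 744.]]
(223, 280) [[243. 472. 685.]]
[ 466.32496833 -209.17591778   71.10019362] [ 455.05618957 -289.21572487   60.38207692] [ 473.68609588 -202.50080263   83.57642876] 32
[[ 469.98377244 -206.984994     80.        ]]
MOVE cm [ 3.462e+01 -2.871e+01  3.000e-02] spin 0 yaw now 0.399
MOVE cm [ 51.7  -76.97   5.63] spin 0 yaw now 0.399
```

>>> {"fn": "play_rows", "kwargs": {
  "targets": [
    [0,35,-29,0,0],
    [0,35,-29,0,0],
    [0,35,-29,0,0],
    [0,35,-29,0,0],
    [0,35,-29,0,0],
    [0,35,-29,0,0],
    [0,35,-29,0,0],
    [0,35,-29,0,0],
    [0,35,-29,0,0],
    [0,35,-29,0,0]
  ]
}}

```text
clock: 1.85
eef_pos: [466.0, -188.4, 256.6]
tool_rot: [-3.139, -0.004, 0.41]
force: [0.4, -0.4, 0.2]
width: 85.2
gripper_force: 0.0
```

>>> {"fn": "play_rows", "kwargs": {
  "targets": [
    [0,0,0,0,0],
    [0,0,0,0,0]
  ]
}}

```text
clock: 2.05
eef_pos: [461.7, -197.1, 256.4]
tool_rot: [3.141, 0.001, 0.397]
force: [-0.0, 0.4, -0.5]
width: 85.1
gripper_force: 0.0
```

```bash
python3 - <<'E'
from h import *
im,d,c,T=grab('wrist'); save('w1.png',im); print(T[:3,3],ctrl.read_state()['qpos'].round(2),ctrl.read_state()['force'])
np.save('w1d.npy',d);np.save('w1T.npy',T)
for k in ['spindle_tip','gas_ring']:
  for r in ctrl.trace('wrist',k)[:2]:
    v,u=np.nonzero(r['pixels']); P=pts(c,T,d,np.c_[u,v]); print(k,r['confidence'],np.round(r['bbox']),np.median(P,0).round(1),P[:,2].max())
u,v=np.meshgrid(range(560),range(420));uv=np.c_[u.ravel(),v.ravel()]; P=pts(c,T,d,uv)
m=(P[:,2]>74)&(P[:,2]<86)&(np.hypot(P[:,0]-468,P[:,1]+207)<25); Q=P[m]; print(len(Q),Q.mean(0),Q.min(0),Q.max(0))
E
```

```text
[ 531.3032475  -168.36462603  373.42972003] [ 0.34  0.42  0.01  1.92 -0.01  0.8  -0.82] [-0.3818858  -0.34021164  0.41659138]
spindle_tip 0.72 [ 0. 26. 26. 69.] [470.   94.4  10.8] 21.109083038567974
spindle_tip 0.7 [292. 172. 302. 190.] [ 469.9 -208.9   78.1] 80.88437041019228
gas_ring 0.67 [175.   0. 528. 252.] [ 543.1 -225.6   50.1] 84.5184550823102
134 [ 468.640933   -209.60267731   78.55267107] [ 463.57017695 -215.38510546   74.10707781] [ 473.08028017 -203.84164491   80.88437041]
```

View pics/w1.png

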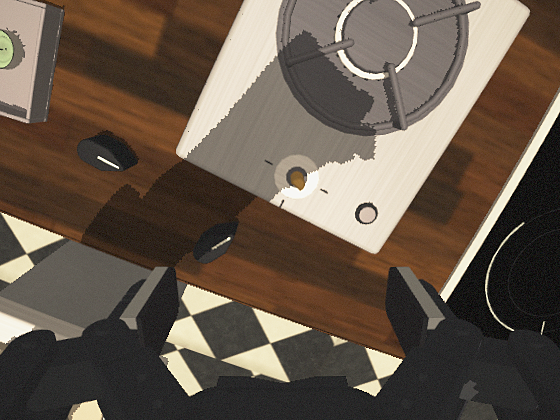

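>>> {"fn": "play_rows", "kwargs": {
  "targets": [
    [0,-1.4,1.4,5,0],
    [0,-1.4,1.4,10,0],
    [0,-1.4,1.4,10.5,0],
    [0,-1.4,1.4,10.5,0],
    [0,-1.4,1.4,10.5,0]
  ]
}}

```text
clock: 2.7
eef_pos: [456.0, -214.8, 152.9]
tool_rot: [3.14, -0.002, 0.398]
force: [0.5, -0.4, 0.8]
width: 85.3
gripper_force: 0.0
```

```bash
python3 - <<'E'
from h import *
im,d,c,T=grab('wrist'); print(T[:3,3]); np.savez('w2.npz',im=im,d=d,T=T)
for r in ctrl.trace('wrist','spindle_tip')[:3]:
    v,u=np.nonzero(r['pixels']); P=pts(c,T,d,np.c_[u,v]); print(r['confidence'],np.round(r['bbox']),np.median(P,0).round(1),P[:,2].max())
u,v=np.meshgrid(range(560),range(420));uv=np.c_[u.ravel(),v.ravel()]; uv=uv[d[uv[:,1],uv[:,0]]>0];P=pts(c,T,d,uv)
m=(P[:,2]>77)&(P[:,2]<84)&(np.hypot(P[:,0]-468,P[:,1]+209)<20); Q=P[m]; print(len(Q),Q.mean(0),Q.min(0),Q.max(0))
cu,cv=uv[m].mean(0).astype(int);print(cu,cv)
save('w2.png',cv2.resize(im[cv-30:cv+30,cu-40:cu+40],(800,600),interpolation=cv2.INTER_CUBIC))
E
```

```text
[ 525.21467657 -185.96226057  270.13392146]
0.66 [270. 184. 288. 218.] [ 470.3 -209.    77.4] 81.09804624394823
270 [ 468.44941359 -209.94002175   78.87357105] [ 462.85775632 -215.592742     77.00772123] [ 473.26829862 -203.91416906   81.09804624]
281 207
```

View pics/w2.png

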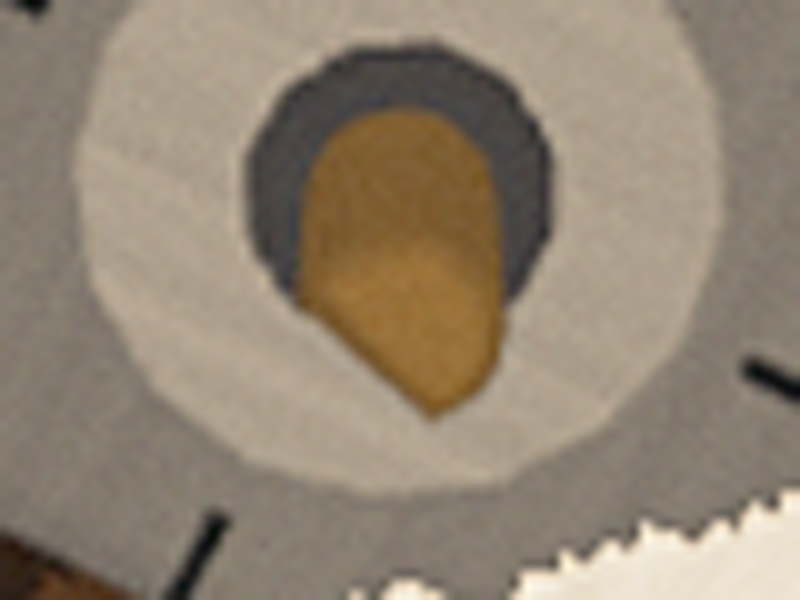

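```bash
cat >> h.py <<'E'
def proj(c,T,P):
    f=210/np.tan(np.radians(c['vfov']/2)); q=(np.asarray(P)-T[:3,3])@T[:3,:3]; q=q[:,:2]/q[:,2:]
    return q*(1+c['k1']*(q**2).sum(1,keepdims=True))*f+[c['cx'],c['cy']]
def fitsil(c,T,mask,model,x0,steps,k=8):
    # least squares on silhouette overlap: convex-hull renders, supersampled
    from scipy.optimize import minimize
    v,u=np.nonzero(mask); u0,v0=u.min()-15,v.min()-15; w,h=np.ptp(u)+30,np.ptp(v)+30
    M=mask[v0:v0+h,u0:u0+w].astype(np.float32)
    def cost(x):
        p=proj(c,T,model(x)); hull=cv2.convexHull(((p-[u0,v0]+.5)*k).astype(np.float32)).round().astype(np.int32)
        I=np.zeros((h*k,w*k),np.uint8); cv2.fillConvexPoly(I,hull,1); return np.abs(cv2.resize(I.astype(np.float32),(w,h),interpolation=cv2.INTER_AREA)-M).sum()
    S=np.array([x0]+[np.array(x0)+np.eye(len(x0))[i]*steps[i] for i in range(len(x0))])
    r=minimize(cost,x0,method='Nelder-Mead',options=dict(initial_simplex=S,maxiter=400)); return r.x,r.fun,mask.sum()
E
python3 - <<'E'
from h import *
z=np.load('w2.npz');im,d,T=z['im'],z['d'],z['T'];c=ctrl.calibration('wrist')
e=onplane(c,T,[(271,207.5),(284.5,218.5)],78.5);t=e[1]-e[0];print(e,np.hypot(*t[:2]))
n=np.array([-t[1],t[0]])/np.hypot(*t[:2]); mid=e.mean(0)[:2]
for s in (1,-1): print('normal',np.degrees(np.arctan2(s*n[1],s*n[0])),'axis',mid-3*s*n)
f=im.astype(int); mask=(f[:,:,0]-f[:,:,2]>45); mask[:185]=0;mask[225:]=0;mask[:,:260]=0;mask[:,300:]=0
n_,lab,st,_=cv2.connectedComponentsWithStats(mask.astype(np.uint8));i=1+st[1:,4].argmax();mask=lab==i;print(st[i])
a=np.linspace(-np.pi,np.pi,120)
def model(x):
    o=[]
    for zz,rr,ff in[(53,6,3),(78,6,3),(80,5,2)]:
        X=np.minimum(rr*np.cos(a),ff);Y=rr*np.sin(a);C,S=np.cos(x[2]),np.sin(x[2])
        o.append(np.c_[x[0]+C*X-S*Y,x[1]+S*X+C*Y,np.full(120,zz)])
    return np.concatenate(o)
for t0 in(2.6,3.14,3.7): print(fitsil(c,T,mask,model,[468,-209,t0],[2,2,.2]))
E
```

```text
[[ 466.05204392 -204.67571629   78.5       ]
 [ 462.97369241 -214.13137926   78.5       ]] 9.944134458008001
normal -18.032990215456543 axis [ 461.66023287 -208.47485412]
normal 161.96700978454345 axis [ 467.36550345 -210.33224142]
[271 188  21  31 487]
(array([ 467.03850626, -209.94905019,    2.77362029]), np.float64(23.484375), np.int64(487))
(array([ 467.05018118, -209.90462227,    2.76703606]), np.float64(23.453125), np.int64(487))
(array([ 467.05606707, -209.9175272 ,    2.78726918]), np.float64(23.625), np.int64(487))
```

>>> {"fn": "play_rows", "kwargs": {
  "targets": [
    [0,1.7,-5,-1.7,0],
    [0,17.6,-49.6,-1.7,0],
    [0,17.6,-49.6,-1.7,0],
    [0,17.6,-49.6,-1.7,0],
    [0,17.6,-49.6,-1.7,0],
    [0,17.6,-49.6,-1.7,0],
    [0,17.6,-49.6,-1.7,0],
    [0,17.6,-49.6,-1.7,0],
    [0,17.6,-49.6,-1.7,0],
    [0,17.6,-49.6,-1.7,0]
  ]
}}

```text
clock: 3.8
eef_pos: [426.4, 285.7, 170.3]
tool_rot: [-3.14, -0.004, 0.4]
force: [1.7, -0.0, 0.9]
width: 85.3
gripper_force: 0.0
```

```bash
python3 - <<'E'
from h import *
go(427,311,170)
E
```

```text
MOVE cm [ 1.04 -2.31  0.04] spin 0 yaw now 0.4
```

>>> {"fn": "play_rows", "kwargs": {
  "targets": [
    [0,0,-1.5,0,0],
    [0,0,-1.5,0,0],
    [0,0,-1.5,0,0],
    [0,0,-1.5,0,0]
  ]
}}

```text
clock: 4.2
eef_pos: [421.1, 294.2, 168.8]
tool_rot: [3.141, -0.0, 0.396]
force: [-0.5, -0.9, 0.5]
width: 85.5
gripper_force: 0.0
```

```bash
python3 - <<'E'
from h import *
im,d,c,T=grab('wrist'); print(tool()[:3,3]); save('w3.png',im);np.savez('w3.npz',im=im,d=d,T=T)
for r in ctrl.trace('wrist','knob_centre')[:3]:
    v,u=np.nonzero(r['pixels']); P=pts(c,T,d,np.c_[u,v]); print(r['confidence'],np.round(r['bbox']),np.median(P,0).round(1),P[:,2].max())
    if r['confidence']>.5: np.save('km.npy',r['pixels'])
    Q=P[P[:,2]>35]; 
    if len(Q): print(len(Q),Q.min(0),Q.max(0),cv2.minAreaRect(Q[:,:2].astype(np.float32)))
E
```

```text
[421.09639249 294.25004067 168.71783143]
0.96 [246. 136. 307. 194.] [443.4 308.7  39.2] 41.58295797043587
1835 [420.0211341  294.90175666  35.01434247] [465.84021162 324.87848588  41.58295797] ((443.2144470214844, 307.36474609375), (23.886194229125977, 49.51247024536133), 64.88898468017578)
```

View pics/w3.png

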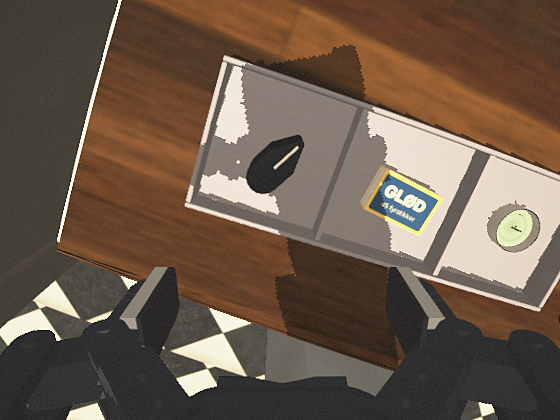

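```bash
cat > tr.py <<'E'
from h import *
z=np.load('w3.npz');im,d,T=z['im'],z['d'],z['T'];c=ctrl.calibration('wrist')
u,v=np.meshgrid(range(560),range(420));uv=np.c_[u.ravel(),v.ravel()];uv=uv[d[uv[:,1],uv[:,0]]>0];P=pts(c,T,d,uv)
m=(P[:,2]>26)&(P[:,2]<33)&(P[:,0]>370)&(P[:,0]<540)&(P[:,1]>0)&(P[:,1]<420)&(np.hypot(P[:,0]-440,P[:,1]-308)>35);Q=P[m]
r=cv2.minAreaRect(Q[:,:2].astype(np.float32));print(r,Q.min(0),Q.max(0))
# yaw from left half of the tray: fit front rim
(cx,cy),(w,h),a=r
print('fwd tray check; lateral walls near knob:')
# inner wall distance around knob: bin rim points by direction
k=np.array([440.5,308.6]);D=Q[:,:2]-k;ang=np.degrees(np.arctan2(D[:,1],D[:,0]));R_=np.hypot(*D.T)
for b in range(-180,180,15):
    s=(ang>=b)&(ang<b+15); print(b, R_[s].min().round(1) if s.any() else None,end='; ')
t=-0.44
for op in (30,34,40):
  for sx in(-1,1):
    for sy in(-1,1):
      p=np.array([sx*11,sy*(op/2+14.5)]);q=[np.cos(t)*p[0]-np.sin(t)*p[1],np.sin(t)*p[0]+np.cos(t)*p[1]];print(op,np.hypot(*q).round(1),np.degrees(np.arctan2(q[1],q[0])).round())
go(440.5,308.6,100,-0.44)
E
python3 tr.py
```

```text
((454.77996826171875, 207.72161865234375), (112.56480407714844, 313.3255310058594), 4.472115993499756) [387.44327957  48.7896965   26.00117476] [518.72164967 367.79127443  32.09509644]
fwd tray check; lateral walls near knob:
-180 45.0; -165 46.3; -150 50.0; -135 59.3; -120 52.0; -105 48.4; -90 47.9; -75 48.8; -60 54.2; -45 64.4; -30 62.5; -15 58.7; 0 58.5; 15 59.4; 30 64.4; 45 61.3; 60 54.1; 75 50.6; 90 50.3; 105 51.4; 120 55.9; 135 55.2; 150 48.4; 165 45.4; 30 31.5 -136.0
30 31.5 85.0
30 31.5 -95.0
30 31.5 44.0
34 33.4 -134.0
34 33.4 84.0
34 33.4 -96.0
34 33.4 46.0
40 36.2 -133.0
40 36.2 82.0
40 36.2 -98.0
40 36.2 47.0
MOVE cm [ 2.34 -0.56  6.86] spin 47.9 yaw now 0.396
```

>>> {"fn": "play_rows", "kwargs": {
  "targets": [
    [0.45,2.3,-0.6,2,8],
    [0.45,2.3,-0.6,4,16],
    [0.45,2.3,-0.6,6,24],
    [0.45,2.3,-0.6,6.9,32],
    [0.45,2.3,-0.6,6.9,40],
    [0.45,2.3,-0.6,6.9,47.9],
    [0.45,2.3,-0.6,6.9,47.9],
    [0.45,2.3,-0.6,6.9,47.9],
    [0.45,2.3,-0.6,6.9,47.9]
  ]
}}

```text
clock: 5.2
eef_pos: [439.4, 310.5, 99.4]
tool_rot: [-3.141, 0.0, -0.436]
force: [-0.2, 0.0, 0.5]
width: 46.9
gripper_force: 0.0
```

```bash
python3 - <<'E'
from h import *
print(ctrl.read_state()['qpos'].round(2)); go(440.5,308.6,34,-0.44)
im,d,c,T=grab('wrist');save('w4.png',im)
for r in ctrl.trace('wrist','knob_centre')[:2]:
    v,u=np.nonzero(r['pixels']); P=pts(c,T,d,np.c_[u,v]); Q=P[P[:,2]>36]; print(r['confidence'],P[:,2].max(),cv2.minAreaRect(Q[:,:2].astype(np.float32)))
E
```

```text
[-0.86  0.72  0.29  1.97 -0.41  0.51 -2.28]
MOVE cm [0.18 0.12 6.54] spin 0.2 yaw now -0.436
0.61 41.494849503327316 ((443.6604309082031, 306.9947509765625), (23.441741943359375, 49.7846794128418), 64.19108581542969)
```

View pics/w4.png

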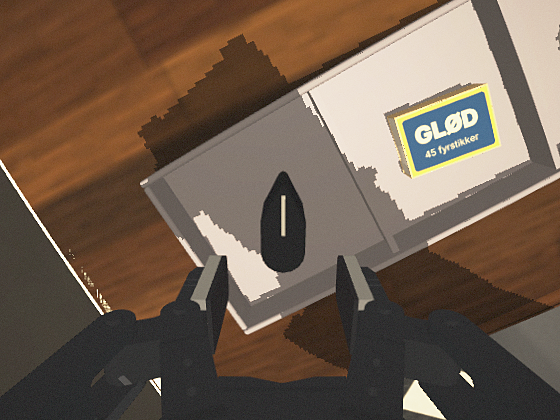

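>>> {"fn": "play_rows", "kwargs": {
  "targets": [
    [0.45,0.2,0.1,3,0.8],
    [0.45,0.2,0.1,5.5,0.8],
    [0.45,0.2,0.1,6.5,0.8],
    [0.45,0.2,0.1,6.5,0.8],
    [0.45,0.2,0.1,6.5,0.8],
    [0.8,0.2,0.1,6.5,0.8],
    [1,0.2,0.1,6.5,0.8],
    [1,0.2,0.1,6.5,0.8],
    [1,0.2,0.1,6.5,0.8],
    [1,0.2,0.1,6.5,0.8]
  ]
}}

```text
clock: 6.3
eef_pos: [441.3, 309.6, 35.5]
tool_rot: [-3.14, -0.001, -0.451]
force: [-0.5, 0.1, 6.1]
width: 22.9
gripper_force: 59.3
```

>>> {"fn": "play_rows", "kwargs": {
  "targets": [
    [1,0,0,0,0],
    [1,0,0,-2,0],
    [1,0,0,-5,0],
    [1,0,0,-9,0],
    [1,0,0,-13,0],
    [1,0,0,-13,0],
    [1,0,0,-13,0]
  ]
}}

```text
clock: 7.0
eef_pos: [440.7, 309.6, 165.3]
tool_rot: [-3.139, -0.001, -0.451]
force: [-0.9, 0.9, -0.5]
width: 23.1
gripper_force: 58.8
```

```bash
python3 - <<'E'
from h import *
s=ctrl.read_state();print(s['qpos'].round(2),s['width'],s['gripper_force'])
im,d,c,T=grab('wrist');np.savez('w5.npz',im=im,d=d,T=T,tool=tool())
for r in ctrl.trace('wrist','knob_centre')[:2]:
    v,u=np.nonzero(r['pixels']); print(r['confidence'],r['bbox']);P=pts(c,T,d,np.c_[u,v]);H=np.linalg.inv(tool()); P=P@H[:3,:3].T+H[:3,3]
    print(np.percentile(P,[0,5,50,95,100],axis=0).round(1))
save('w5.png',im[120:420,130:430].repeat(2,0).repeat(2,1))
go(467,-210,200)
E
```

```text
[-0.91  0.62  0.37  1.93 -0.36  0.65 -2.33] 23.05919745505976 58.829588028020225
0.77 [248.7, 207.9, 318.4, 355.0]
[[-162.9  -28.2   -7.9]
 [ -15.1  -10.3   -6.6]
 [   8.8   -0.3   -5.5]
 [  27.7    9.4   20.9]
 [  29.3   24.5  165.1]]
MOVE cm [25.07 45.52 -3.62] spin 0 yaw now -0.451
```

View pics/w5.png

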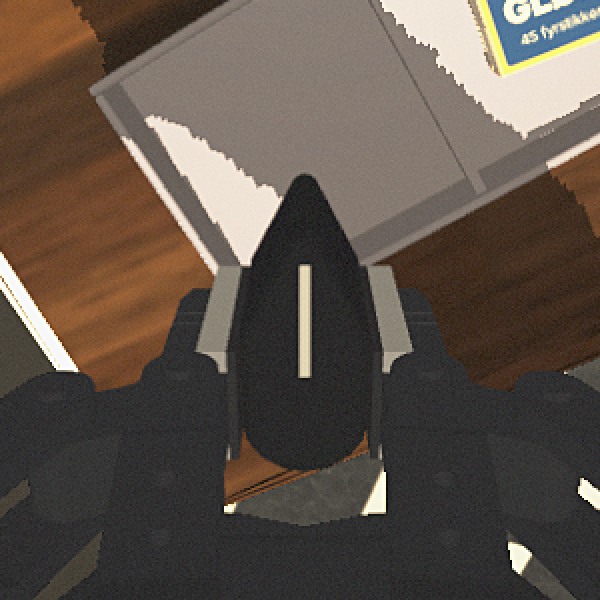

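```bash
python3 - <<'E'
from h import *
z=np.load('w5.npz');c=ctrl.calibration('wrist');T=np.array(c['mount'])
for n,uv,zz in[('nose bot',(282.5,207),30),('nose top',(282.5,207),-6),('tail',(282.5,354),-6),('line0',(282,252.5),-6),('line1',(282,309),-6)]: print(n,onplane(c,T,[uv],zz)[0].round(2))
d=z['d']
for v in range(200,360,8): print(v,(pts(c,T,d,[(282,v)])).round(1)[0],end=' ')
s=ctrl.read_state();print(s['eef_pos'])
E
```

```text
nose bot [28.23  1.06 30.  ]
nose top [39.86  1.   -6.  ]
tail [-18.11   0.98  -6.  ]
line0 [23.78  0.83 -6.  ]
line1 [ 1.66  0.81 -6.  ]
200 [ -8.6   0.9 162.3] 208 [28.4  0.8 28.2] 216 [28.2  0.8 18.5] 224 [28.   0.8  9.9] 232 [27.9  0.8  2.3] 240 [27.1  0.8 -3.1] 248 [24.   0.8 -2.7] 256 [21.6  0.8 -4.1] 264 [18.8  0.8 -4.6] 272 [15.4  0.8 -4. ] 280 [12.9  0.8 -5.2] 288 [ 9.5  0.8 -4.9] 296 [ 6.   0.8 -4.4] 304 [ 2.9  0.8 -4.8] 312 [-0.6  0.8 -4.5] 320 [-4.7  0.8 -3.5] 328 [-8.3  0.8 -3.4] 336 [-12.4   0.8  -2.8] 344 [-14.6   0.8  -4.6] 352 [-18.4   0.8  -4.5] [439.6749415  308.87720916 163.45185417]
```

```bash
python3 - <<'E'
from h import *
z=np.load('w5.npz');c=ctrl.calibration('wrist');T=np.array(c['mount']);d=z['d']
for cx,cy in[(229,272),(225,290),(220,310),(213,335),(208,348),(380,272),(385,290),(390,310),(395,335),(400,348)]:
    print((cx,cy),pts(c,T,d,[(130+cx//2+i,120+cy//2+j) for i in(-1,0,1) for j in (-1,0,1)]).mean(0).round(1))
print(onplane(c,T,[(130+229/2,120+264.5/2)],25))
E
```

```text
(229, 272) [ 11.  -14.8  17.9]
(225, 290) [ 11.1 -14.7   9.6]
(220, 310) [ 10.9 -14.7   2. ]
(213, 335) [ 10.9 -15.1  -6.6]
(208, 348) [ 10.9 -15.3 -11.1]
(380, 272) [11.1 16.4 17.8]
(385, 290) [11.1 16.4  9.7]
(390, 310) [11.2 16.6  1.5]
(395, 335) [10.9 16.4 -6.6]
(400, 348) [ 10.9  16.9 -11.2]
[[  9.38796898 -15.31295135  25.        ]]
```

>>> {"fn": "play_rows", "kwargs": {
  "targets": [
    [1,2.5,4.3,-1,-8.5],
    [1,4.8,8.7,-1,-17],
    [1,7.2,13,-1,-25.5],
    [1,9.6,17.4,-1,-34],
    [1,12,21.7,-1,-42.5],
    [1,14.4,26,-1,-51],
    [1,16.8,30.4,-1,-59.5],
    [1,19.2,34.8,-1,-68],
    [1,21.6,39.2,-1,-76.5],
    [1,24,43.5,-1,-85]
  ]
}}

```text
clock: 8.1
eef_pos: [465.7, -188.7, 172.8]
tool_rot: [-3.139, -0.0, 1.038]
force: [1.0, -0.1, 0.1]
width: 22.9
gripper_force: 58.8
```

>>> {"fn": "play_rows", "kwargs": {
  "targets": [
    [1,0,0,0,-8.5],
    [1,0,0,0,-17],
    [1,0,0,0,-25.5],
    [1,0,0,0,-34],
    [1,0,0,0,-42.5],
    [1,0,0,0,-51],
    [1,0,0,0,-59.5],
    [1,0,0,0,-68],
    [1,0,0,0,-76.5],
    [1,0,0,0,-85]
  ]
}}

```text
clock: 9.1
eef_pos: [465.9, -186.6, 172.8]
tool_rot: [3.141, -0.003, 2.522]
force: [1.2, -0.1, -0.7]
width: 23.1
gripper_force: 58.8
```

>>> {"fn": "play_rows", "kwargs": {
  "targets": [
    [1,0,0,0,-8.5],
    [1,0,0,0,-15],
    [1,0,0,0,-15],
    [1,0,0,0,-15],
    [1,0,0,0,-15]
  ]
}}

```text
clock: 9.6
eef_pos: [466.5, -186.9, 173.7]
tool_rot: [3.141, -0.001, 2.776]
force: [0.3, 0.1, 0.5]
width: 22.7
gripper_force: 58.8
```

```bash
python3 - <<'E'
from h import *
s=ctrl.read_state();print(s['eef_pos'],s['tool_rot'],s['qpos'].round(2),s['force'])
go(466.8,-209.1,116,2.78)
E
```

```text
[ 466.5481478  -186.89196178  173.72771949] [ 3.14127461e+00 -1.03653511e-03  2.77572276e+00] [ 0.75  0.61 -0.64  1.99  0.55  0.71  0.98] [0.27330879 0.07980172 0.54997858]
MOVE cm [-0.82 -2.07  5.77] spin -0.2 yaw now 2.776
```

>>> {"fn": "play_rows", "kwargs": {
  "targets": [
    [1,-4,-1.5,1,0],
    [1,-5.8,-2.1,3,0],
    [1,-5.8,-2.1,3,0],
    [1,-5.8,-2.1,3,0],
    [1,-5.8,-2.1,3,0]
  ]
}}

```text
clock: 10.1
eef_pos: [513.1, -226.3, 144.6]
tool_rot: [3.141, -0.0, 2.778]
force: [0.5, 0.0, -0.2]
width: 23.0
gripper_force: 58.9
```

```bash
python3 - <<'E'
from h import *
im,d,c,T=grab('wrist');Tt=tool();np.savez('w6.npz',im=im,d=d,T=T);save('w6.png',im)
p=proj(c,T,[[467,-209.5,75]])[0];print(p,Tt[:3,3])
f=im.astype(int);mask=(f[:,:,0]-f[:,:,2]>45);u0,v0=p.astype(int);k=np.zeros_like(mask);k[v0-30:v0+30,u0-25:u0+25]=1;mask&=k
n_,lab,st,_=cv2.connectedComponentsWithStats(mask.astype(np.uint8));i=1+st[1:,4].argmax();mask=lab==i;print(st[i])
a=np.linspace(-np.pi,np.pi,120)
def model(x):
    o=[]
    for zz,rr,ff in[(53,6,3),(78,6,3),(80,5,2)]:
        X=np.minimum(rr*np.cos(a),ff);Y=rr*np.sin(a);C,S=np.cos(x[2]),np.sin(x[2])
        o.append(np.c_[x[0]+C*X-S*Y,x[1]+S*X+C*Y,np.full(120,zz)])
    return np.concatenate(o)
for t0 in(2.5,2.8,3.1):
    x=fitsil(c,T,mask,model,[467,-209,t0],[2,2,.2]);print(x); 
H=np.linalg.inv(Tt);print('tool',(H@np.r_[x[0][:2],80,1]).round(2))
save('w6c.png',cv2.resize(im[v0-60:v0+90,u0-100:u0+100],(800,600),interpolation=3))
E
```

```text
[281.94262837 145.3690972 ] [ 513.25504705 -226.38413046  144.87768597]
[270 135  23  23 440]
(array([ 466.6859495 , -210.10206259,    2.77767121]), np.float64(31.484375), np.int64(440))
(array([ 466.66889826, -210.1579006 ,    2.87499187]), np.float64(32.578125), np.int64(440))
(array([ 466.70853782, -210.11263671,    2.82984428]), np.float64(31.6875), np.int64(440))
tool [49.3  -1.32 64.87  1.  ]
```

View pics/w6c.png

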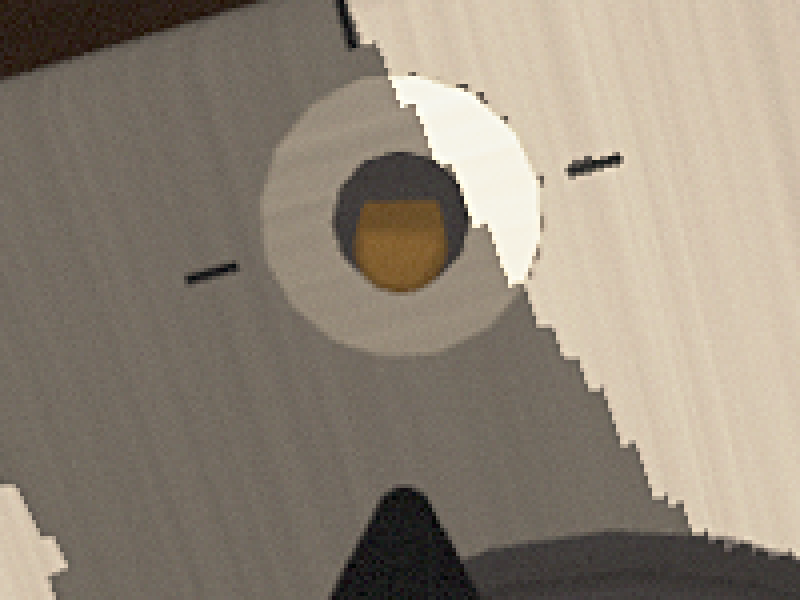

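```bash
python3 - <<'E'
from h import *
c=ctrl.calibration('wrist');M=np.array(c['mount']);print(c['cx'],c['cy'],M.round(4).tolist())
z=np.load('w6.npz');T=z['T'];Tt=T@np.linalg.inv(M);print(Tt.round(3)); print(tool().round(3))
print('spindle px->tool',onplane(c,M,[(281.3,145)],64.9))
print('nose',onplane(c,M,[(282.2,206.5)],30))
H=np.linalg.inv(Tt)
print(H@[466.7,-210.1,80,1], onplane(c,T,[(281.3,145)],80), proj(c,T,[[466.7,-210.1,80]]))
E
```

```text
281.7816574409575 202.95752271117937 [[-0.001, -0.9548, -0.2973, 76.0567], [1.0, -0.001, -0.0002, -0.8111], [-0.0001, -0.2973, 0.9548, -117.1177], [0.0, 0.0, 0.0, 1.0]]
[[-9.35000e-01  3.55000e-01 -0.00000e+00  5.13115e+02]
 [ 3.55000e-01  9.35000e-01  0.00000e+00 -2.26263e+02]
 [ 0.00000e+00  0.00000e+00 -1.00000e+00  1.44624e+02]
 [ 0.00000e+00  0.00000e+00  0.00000e+00  1.00000e+00]]
[[-9.35000e-01  3.55000e-01  0.00000e+00  5.13255e+02]
 [ 3.55000e-01  9.35000e-01  0.00000e+00 -2.26384e+02]
 [-0.00000e+00  0.00000e+00 -1.00000e+00  1.44878e+02]
 [ 0.00000e+00  0.00000e+00  0.00000e+00  1.00000e+00]]
spindle px->tool [[49.90076032 -1.054851   64.9       ]]
nose [[28.66295234 -0.6591111  30.        ]]
[49.09717713 -1.39600326 64.64807233  1.        ] [[ 466.03636458 -209.48248827   80.        ]] [[280.62294004 146.66922186]]
```

```bash
python3 - <<'E'
from h import *
go(467.3,-209.4,116,2.785)
E
```

```text
MOVE cm [ 4.9  -0.04  2.89] spin -0.4 yaw now 2.779
```

>>> {"fn": "play_rows", "kwargs": {
  "targets": [
    [1,3,0,0,-0.4],
    [1,4.9,0,0,-0.4],
    [1,4.9,0,1.5,-0.4],
    [1,4.9,0,2.9,-0.4],
    [1,4.9,0,2.9,-0.4],
    [1,4.9,0,2.9,-0.4],
    [1,4.9,0,2.9,-0.4]
  ]
}}

```text
clock: 10.85
eef_pos: [468.4, -209.8, 115.6]
tool_rot: [3.141, 0.001, 2.785]
force: [0.6, 0.3, -0.2]
width: 23.1
gripper_force: 58.9
```

```bash
python3 - <<'E'
from h import *
go(467.3,-209.4,106,2.785);print(ctrl.read_state()['force'],tool()[:3,3])
E
```

```text
MOVE cm [ 0.12 -0.01  0.96] spin -0.0 yaw now 2.785
[ 0.5726053   0.28238823 -0.23340271] [ 468.44524758 -209.75707222  115.5980191 ]
```

Lower gently, watching the force.

>>> {"fn": "play_rows", "kwargs": {
  "targets": [
    [1,0.1,0,0.1,0],
    [1,0.1,0,0.3,0],
    [1,0.1,0,0.5,0],
    [1,0.1,0,0.6,0],
    [1,0.1,0,0.7,0],
    [1,0.1,0,0.8,0],
    [1,0.1,0,0.9,0],
    [1,0.1,0,0.9,0]
  ]
}}

```text
clock: 11.65
eef_pos: [466.8, -209.5, 106.1]
tool_rot: [3.142, -0.0, 2.785]
force: [0.8, -0.5, -0.5]
width: 22.9
gripper_force: 58.9
```

>>> {"fn": "play_rows", "kwargs": {
  "targets": [
    [1,0,0,0.1,0],
    [1,0,0,0.2,0],
    [1,0,0,0.3,0],
    [1,0,0,0.3,0]
  ]
}}

```text
clock: 12.05
eef_pos: [466.8, -209.4, 103.1]
tool_rot: [3.142, -0.0, 2.785]
force: [-0.3, 1.0, -0.8]
width: 23.1
gripper_force: 58.9
```

>>> {"fn": "play_rows", "kwargs": {
  "targets": [
    [1,0,0,0.2,0],
    [1,0,0,0.4,0],
    [1,0,0,0.6,0],
    [1,0,0,0.8,0],
    [1,0,0,0.9,0],
    [1,0,0,0.9,0]
  ]
}}

```text
clock: 12.65
eef_pos: [466.7, -209.4, 94.0]
tool_rot: [3.142, -0.0, 2.785]
force: [0.3, 0.2, -0.3]
width: 23.0
gripper_force: 58.9
```

>>> {"fn": "play_rows", "kwargs": {
  "targets": [
    [1,0,0,0.1,0],
    [1,0,0,0.2,0],
    [1,0,0,0.3,0],
    [1,0,0,0.3,0],
    [1,0,0,0.3,0]
  ]
}}

```text
clock: 13.15
eef_pos: [467.0, -209.5, 91.4]
tool_rot: [-3.142, 0.0, 2.785]
force: [-0.1, -0.8, 4.9]
width: 23.2
gripper_force: 59.2
```

>>> {"fn": "play_rows", "kwargs": {
  "targets": [
    [1,0,0,0.1,0],
    [1,0,0,0.2,0],
    [1,0,0,0.3,0],
    [1,0,0,0.4,0],
    [1,0,0,0.45,0],
    [1,0,0,0.45,0],
    [1,0,0,0.45,0],
    [1,0,0,0.45,0]
  ]
}}

```text
clock: 13.95
eef_pos: [467.0, -209.5, 87.0]
tool_rot: [-3.141, 0.001, 2.785]
force: [-0.9, -0.3, 6.7]
width: 22.9
gripper_force: 59.6
```

>>> {"fn": "play_rows", "kwargs": {
  "targets": [
    [1,0,0,0.08,0],
    [1,0,0,0.08,0]
  ]
}}

```text
clock: 14.15
eef_pos: [467.0, -209.5, 86.3]
tool_rot: [-3.141, 0.001, 2.785]
force: [-1.4, 0.2, 8.4]
width: 22.8
gripper_force: 60.0
```

>>> {"fn": "play_rows", "kwargs": {
  "targets": [
    [1,0,0,0,0],
    [1,0,0,0,0]
  ]
}}

```text
clock: 14.35
eef_pos: [467.0, -209.5, 86.3]
tool_rot: [-3.141, 0.001, 2.785]
force: [-1.4, 1.2, 7.6]
width: 23.0
gripper_force: 60.0
```

>>> {"fn": "play_rows", "kwargs": {
  "targets": [
    [1,0,0,0,0],
    [1,0,0,0,0]
  ]
}}

```text
clock: 14.55
eef_pos: [467.0, -209.5, 86.3]
tool_rot: [-3.141, 0.001, 2.785]
force: [-1.2, -0.0, 8.2]
width: 23.0
gripper_force: 60.0
```

>>> {"fn": "play_rows", "kwargs": {
  "targets": [
    [1,0,0,0,0],
    [1,0,0,0,0]
  ]
}}

```text
clock: 14.75
eef_pos: [467.0, -209.5, 86.3]
tool_rot: [-3.141, 0.001, 2.785]
force: [-1.8, 0.5, 7.9]
width: 22.9
gripper_force: 60.0
```

```bash
python3 -c "
from cell import ctrl
print(ctrl.finish_job())"
```

```text
the job is handed in; nothing more can be done
None
```

I handed the job in at about 15 s with the knob fully home on the spindle, its flat matched, and the fingers still holding it pressed about 6 of the 7 mm (worked out from the 8 N spring force); the judge returned no result.

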